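Shim the rocking gas analyser

ROBOT

A 6-joint arm with a two-finger parallel gripper is mounted at the origin on the work surface. World frame = base frame: x ahead of the robot, y to its left, z up, the work surface at z = 0. Lengths are in m, angles in rad, forces in N, time in s.
With the tool pointing down it reaches from about 0.275 to 0.85 m from the base axis. Payload 5.2 kg.
Tool frame: the origin (TCP) lies between the finger pads; the fingertips stand 19 mm ahead of it and the grasp point (between the pads) is the TCP; z points along the fingers, y is the direction in which the jaws open and shut (so a half turn about z gives the same grasp; the last joint's range is limited). The gripper opens to 85 mm and grips with 20 to 120 N. Pads are 22 mm wide; open, the fingers measure 114 mm over their backs; the gripper's body (76 mm by 85 mm) begins 54 mm behind the grasp point. The pads swing forward as they close: fully open they stand 13 mm farther back than shut.
Start: joints at [-1.498, 0.259, 1.535, -0, 1.348, -0.203], TCP at [0.15, -0.529, 0.25] pointing down, gripper open.
Joint ranges: [-3.14, 3.14], [-0.91, 2.08], [0.19, 2.58], [-1.22, 4.36], [0.22, 2.71], [-3.12, 3.12]. Speed limits (rad/s): [2.57, 2.57, 3.14, 3.14, 3.14, 3.14].

INTERFACE

Orientations are given as a rotation vector (axis times angle).
In Python, from station import robot, imaging, ticket gives the robot as it stands.
- The arm moves only by the tool apply_moves, never from a script. Its argument "targets" is a list of rows, each a list of 7 numbers: the shift along the tool's x, y, z in mm, then the turn, a rotation vector about the tool's x, y, z in rad, then the opening, from -1 (shut) to 1 (fully open). A call has 1 to 5 rows; each row is the pose to reach, as a shift and turn from the pose commanded when the call began, along the tool's axes at that moment; what a row does not reach only later rows make up. A row lasts 1/10 s, in which the tool goes at most 50 mm and 8.59 degrees, less where a joint would pass 70% of its speed; a pose out of reach is approached as far as the arm can. A call with a gripper value outside its range is refused whole. The fingers move at their own pace and stop on an object; "grip_force" is the grip in N (left out, the last holds). Time passes only in rows, so rows that repeat a pose let the fingers close. It gives the time, the measured TCP pose, the force and the opening at its end, in the units of the state.
- robot.get_state(): the state, without advancing time (a new reading comes with each control period).
- imaging.snapshot(name): name is "scene" or "top" or "wrist"; returns (picture, depth): 384x512x3 uint8, blue, green, red; 384x512 float32, m along the optical axis (not along the pixel's ray), 0 where there is no reading.
- imaging.get_calibration(name): a dict with "vfov" (degrees; the focal length in pixels is half the picture's height over the tangent of half this angle, whatever the lens; pixels are square), "cx", "cy" (the principal point, pixels), "rvec" (rotation vector, rad) and "tvec" (3), from world to camera coordinates, as OpenCV has them. Camera axes: x right, y down, z forward; pixel columns grow to the right and rows downward; lengths in m; the calibration is good to about 2 mm. A picture is of the moment at which its call begins: read the wrist's pose just before it. get_calibration takes no time and is no camera call; for the wrist camera it gives the pose at the moment of the call.
- ticket.job_done(): hands the job in, once; it reports no verdict.
The state is a dict: "clock": time; "q": joint angles; "joint_velocities": joint speeds; "tau": joint torques, N m; "tool_pos": TCP position; "eef_rot": TCP orientation; "contact_force": force on the tool from outside, world axes, zero at the start; "torque": the same for the moment, N m; "opening": finger opening in m.
Only numpy, scipy, OpenCV 4.12 (cv2) and the standard library are available. Lean on these libraries where they do the work, as an engineer would, in place of code of your own. Each camera call takes 0.05 s, during which the arm holds its last target. There are 200 camera calls.

TASK

The gas analyser on the bench rocks because one of its front feet hangs clear of the bench: the one that the wooden wedge lies in front of. Without picking anything up, push the wedge, thin end first, across the bench and under that foot until it is snug, then press down firmly with the fingertips on the round cap above the foot to check that the analyser no longer gives. Leave the wedge in place and do not disturb the other things on the bench.

Things in the scene. Friction and masses are not known exactly. Their poses are not given: they have to be found in the camera images.
- foot (a point): lowest point of the analyser's hanging foot, a grey rubber dome of 14 mm radius, 11 mm above the bench. It is at the free end of one of two parallel level front arms (underside 46 mm up, 200 mm apart) of a white housing (150 x 225 mm, top 153 mm up). x: along the arm to the housing, whose face is 97 mm away; y: level, away from the other arm; z up
- cap (a point): where to press: centre of the flat top of the round aluminium cap, 38 mm across, straight above the hanging foot, 60 mm above the bench, nothing above it; axes as foot
- analyser (a joint): rocking angle (rad) of the analyser about the line through two diagonal feet: 0 at rest, grows as the hanging foot goes down, 0.074 when it touches the bench; it cannot tip the other way. Without the wedge 2 to 4 N on the cap rocks it, and it falls back when released. With the wedge snug it stays near 0
- wedge_centre (a point): loose light wooden wedge, ~75 g, 100 mm long, 56 wide, 3 thick at the thin end, 23 at the flat upright thick end, even slope. Point: mid length and width, 10 mm above its underside; x to the thin end (50 mm), z up. It starts with the thin end roughly towards the hanging foot. Snug, it resists: the foot is then about 39 mm in from the thin end, at x = +11 mm. It stays where left
- scale: bystander: white digital scale, 120 x 150 x 28 mm, origin at the centre of its underside
- coupling: bystander: upright brass gas coupling, 32 mm across, 48 mm tall, origin at the centre of its underside
- bottle: bystander: small upright aluminium gas bottle, 50 mm across, 145 mm tall, origin at the centre of its underside
- spanner: bystander: flat spanner 160 mm long lying on the bench
Mind the look-alikes: they are no part of the job. Of the things like the part that bears wedge_centre, leave any that is blue or green; of the rest the larger one is meant.

How it is judged:
By the outcome, as a careful person would: the job done as asked, in the order asked, and still so for the second after the job is handed in, with the robot touching nothing.
It also fails if it takes over 42 s, if anything falls off the work surface, if the arm or the gripper's body presses on something with over 40 N, if the wrist force passes 120 N, or if a joint passes its speed limit or range.

## Working session

There is one attempt and no reset: what is moved stays moved. The work goes in short steps, Python scripts to look and compute and a tool call to move; the robot and the scene stay as the last step left them, time stands still between calls to the robot, and variables do not carry over. Pictures are saved under pics/ and viewed, about 8 in all and at most 12, crops included, and the job is handed in when it is done.

Besides the shell and the picture viewer there is one more tool, called as name(argument=value, ...) on one line, values as JSON. apply_moves: Moves the arm, as the interface text tells. Its arguments: {"type":"object","properties":{"targets":{"type":"array","items":{"type":"array","items":{"type":"number"}}},"grip_force":{"type":"number"}},"required":["targets"]}

```bash
mkdir -p pics
cat > h.py <<'E'
import numpy as np, cv2
from station import robot, imaging, ticket
def snap(n,fn=None):
    c=imaging.get_calibration(n); p,d=imaging.snapshot(n)
    np.savez('%s.npz'%n,p=p,d=d,**{k:np.array(v) for k,v in c.items()})
    if fn: cv2.imwrite('pics/'+fn,p)
    return p,d,c
def load(n):
    z=np.load('%s.npz'%n); return z['p'],z['d'],{k:z[k] for k in('vfov','cx','cy','rvec','tvec')}
def cloud(d,c):
    f=d.shape[0]/2/np.tan(np.radians(c['vfov'])/2)
    v,u=np.mgrid[:d.shape[0],:d.shape[1]]
    P=np.stack([(u-c['cx'])/f*d,(v-c['cy'])/f*d,d],-1)
    R=cv2.Rodrigues(np.array(c['rvec'],float))[0]
    return (P-np.array(c['tvec']).ravel())@R
E
python3 - <<'E'
from h import *
a=snap('top');b=snap('scene')
for n,x in(('top',a),('scene',b)): cv2.imwrite(f'pics/{n}0.png',cv2.resize(x[0],(800,600),interpolation=cv2.INTER_CUBIC)); print({k:np.round(v,3) for k,v in x[2].items()})
print(robot.get_state())
E
```

```text
{'vfov': np.float64(43.731), 'cx': np.float64(257.111), 'cy': np.float64(194.127), 'rvec': array([ 2.16 , -2.143,  0.125]), 'tvec': array([-0.078,  0.545,  1.421])}
{'vfov': np.float64(43.327), 'cx': np.float64(253.336), 'cy': np.float64(193.195), 'rvec': array([ 2.475,  0.869, -0.22 ]), 'tvec': array([-0.385, -0.306,  1.824])}
{'clock': 0.1, 'q': array([-1.49779749e+00,  2.59293501e-01,  1.53595158e+00,  8.69647801e-06,
        1.34802879e+00, -2.02815713e-01]), 'joint_velocities': array([ 0.0010101 , -0.00058718, -0.00352534,  0.00150444,  0.0012924 ,
       -0.0001901 ]), 'tau': array([ 1.46684582e-03, -4.46970105e+01, -2.91248131e+01, -3.66554568e-04,
        6.19814062e-03, -1.98468587e-05]), 'tool_pos': array([ 0.14976623, -0.52875904,  0.24955408]), 'eef_rot': array([-3.11010512e+00, -4.31642946e-01, -1.84486395e-04]), 'contact_force': array([0.09131403, 0.14343638, 0.09987999]), 'torque': array([-0.04668757,  0.06795874,  0.04379938]), 'opening': 0.08550459095500638}
```

View pics/top0.png

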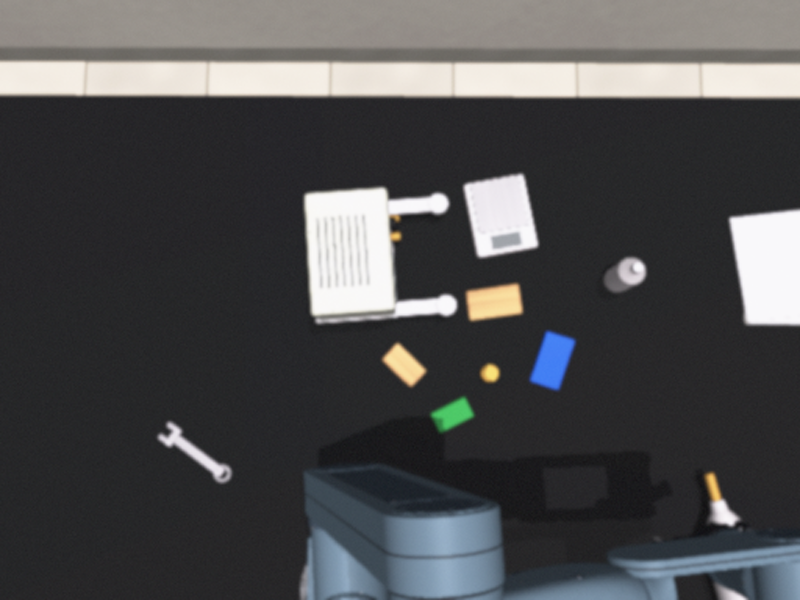

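View pics/scene0.png

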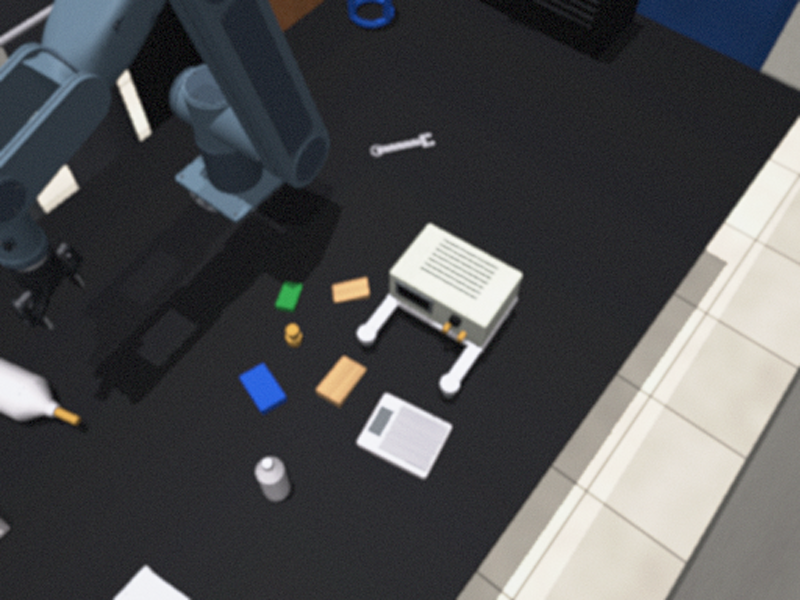

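The top view shows the wooden wedge at (494,302), in front of the nearer arm's cap at (446,305). The scale is at (500,215), the bottle at (627,273), the coupling at (490,373), and the small, blue and green decoys lie nearby. Next I'll measure these.

Run:
```python
from h import *
for n in('top','scene'):
    p,d,c=load(n); X=cloud(d,c); 
    # predicted pixel centers; top seeds
    hsv=cv2.cvtColor(p,cv2.COLOR_BGR2HSV)
    ww=(hsv[...,0]>8)&(hsv[...,0]<25)&(hsv[...,1]>70)&(hsv[...,2]>120)&(d>0)
    k,l,s,ce=cv2.connectedComponentsWithStats(ww.astype(np.uint8))
    for i in range(1,k):
        if s[i,4]<60: continue
        Q=X[l==i]; m=Q[:,:2].astype(np.float32); r=cv2.minAreaRect(m)
        print(n,'wood',ce[i].round(),s[i,4],Q.mean(0).round(4),np.round(r[0],4),np.round(r[1],4),round(r[2],1),cv2.boxPoints(r).round(3).tolist())
        if s[i,4]>250:
            A=np.c_[Q[:,:2]-np.array(r[0]),np.ones(len(Q))]; print('  slope',np.linalg.lstsq(A,Q[:,2],rcond=None)[0])
    wm=(hsv[...,1]<70)&(p.min(2)>120)
    g=wm&(X[...,2]>0.045)&(X[...,2]<0.075)&(d>0)&(X[...,0]<1)
    k,l,s,ce=cv2.connectedComponentsWithStats(g.astype(np.uint8))
    for i in range(1,k):
        if s[i,4]<60: continue
        Q=X[l==i]; print(n,'arm',ce[i].round(),s[i,4],Q.min(0).round(3),Q.max(0).round(3))
    tall=(X[...,2]>0.14)&(X[...,2]<0.165)&wm&(d>0)
    k,l,s,ce=cv2.connectedComponentsWithStats(tall.astype(np.uint8)); i=1+np.argmax(s[1:,4])
    print(n,'housing',ce[i],cv2.boxPoints(cv2.minAreaRect(X[l==i][:,:2].astype(np.float32))).round(3).tolist())
p,d,c=load('top'); cv2.imwrite('pics/topcrop.png',cv2.resize(p[105:265,190:420],None,fx=3.4,fy=3.4,interpolation=cv2.INTER_CUBIC))
X=cloud(d,c)
print('cap', X[195,286],X[130,281],'bench',X[230,200],X[200,350], 'bottle',X[175,401],'blue',X[230,354],'scale',X[132,320],'coup',X[238,313],'small',X[233,258])
```

```text
top wood [316. 193.] 694 [ 0.5536 -0.2547  0.0113] [ 0.5549 -0.2561] [0.0634 0.1099] 8.7 [[0.5149999856948853, -0.2070000022649765], [0.5320000052452087, -0.3149999976158142], [0.5950000286102295, -0.3059999942779541], [0.578000009059906, -0.19699999690055847]]
  slope [-0.03039125 -0.1656814   0.01154481]
top wood [258. 233.] 424 [ 0.4287 -0.0776  0.0078] [ 0.4289 -0.0775] [0.081  0.0481] 45.5 [[0.382999986410141, -0.09000000357627869], [0.4180000126361847, -0.12300000339746475], [0.4740000069141388, -0.06499999761581421], [0.4399999976158142, -0.03200000151991844]]
  slope [0.06199773 0.10984634 0.0077991 ]
top wood [313. 238.] 93 [ 0.4129 -0.2441  0.0269] [ 0.4137 -0.2474] [0.0343 0.0343] 88.1 [[0.3959999978542328, -0.2639999985694885], [0.4300000071525574, -0.26499998569488525], [0.4309999942779541, -0.23100000619888306], [0.3970000147819519, -0.23000000417232513]]
top wood [456. 312.] 112 [ 0.2037 -0.6562  0.0467] [ 0.2026 -0.665 ] [0.0544 0.0348] 13.6 [[0.1720000058412552, -0.6539999842643738], [0.18000000715255737, -0.6880000233650208], [0.2329999953508377, -0.675000011920929]
[... 1735 characters left out ...]
-0.162  0.046] [0.758 0.008 0.072]
scene arm [ 19. 256.] 437 [ 0.017 -0.728  0.046] [ 0.183 -0.638  0.075]
scene housing [292.01184433 176.34754653] [[0.5070000290870667, 0.0860000029206276], [0.5199999809265137, -0.06700000166893005], [0.7459999918937683, -0.04699999839067459], [0.7319999933242798, 0.10599999874830246]]
cap [ 0.54053484 -0.1599683   0.05941164] [ 0.73901497 -0.14455801  0.06113977] bench [0.43695407 0.10179238 0.00441276] [ 0.53402629 -0.36178497 -0.00208038] bottle [ 0.59242691 -0.48525779  0.12379385] blue [ 0.44004933 -0.36904043  0.01649927] scale [ 0.74290199 -0.26711779  0.02518424] coup [ 0.41370133 -0.24104374  0.0466296 ] small [ 0.42903271 -0.07685602  0.00724958]
```

View pics/topcrop.png

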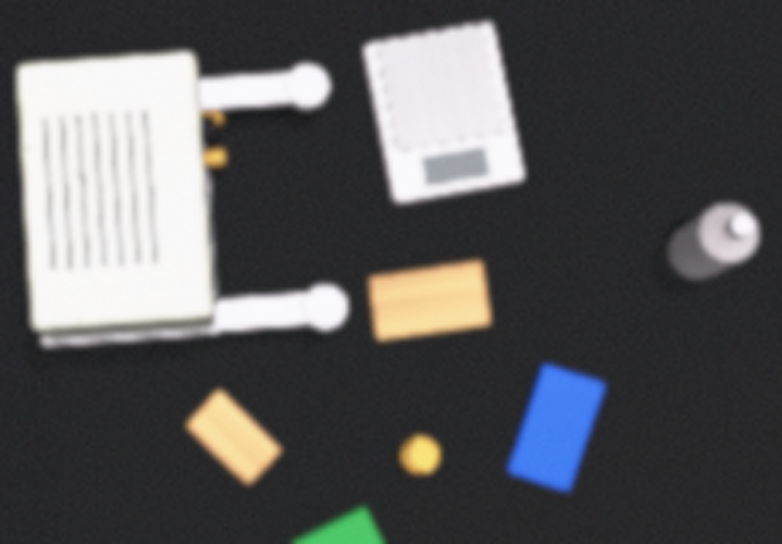

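```bash
cat >> h.py <<'E'
from scipy.spatial.transform import Rotation as Ro
def row(pos,yaw_deg):
    s=robot.get_state(); R=Ro.from_rotvec(s['eef_rot']); y=np.radians(yaw_deg)
    x=np.array([np.cos(y),np.sin(y),0]); z=np.array([0,0,-1.]); T=Ro.from_matrix(np.c_[x,np.cross(z,x),z])
    print('shift',(R.inv().apply(np.array(pos)-s['tool_pos'])*1e3).round(1),'turn',(R.inv()*T).as_rotvec().round(3),'F',s['contact_force'].round(2),'pos',s['tool_pos'].round(4),'t',round(s['clock'],2),'op',round(s['opening'],4))
E
python3 -c "
from h import *
row([0.5635,-0.345,0.2],97.8)"
```

```text
shift [448.1 -64.1  49.8] turn [-1.000e-03 -1.000e-03 -1.431e+00] F [0.09 0.14 0.1 ] pos [ 0.1498 -0.5288  0.2496] t 0.1 op 0.0855
```

apply_moves(targets=[[448,-64,50,0,0,-1.43,-0.4],[448,-64,50,0,0,-1.43,-0.4],[448,-64,50,0,0,-1.43,-0.4],[448,-64,50,0,0,-1.43,-0.4],[448,-64,50,0,0,-1.43,-0.4]])

```text
clock: 0.6
tool_pos: [0.3784, -0.4272, 0.2223]
eef_rot: [-2.732, -1.549, 0.0]
contact_force: [-0.7, -1.0, 0.1]
opening: 0.0256
```

```bash
python3 -c "
from h import *
row([0.5635,-0.345,0.2],97.8)"
```

```text
shift [165.6 116.7  22.3] turn [-0.    -0.    -0.675] F [-0.7  -0.96  0.13] pos [ 0.3784 -0.4272  0.2223] t 0.6 op 0.0256
```

apply_moves(targets=[[165,117,22,0,0,-0.675,-0.4],[165,117,22,0,0,-0.675,-0.4],[165,117,22,0,0,-0.675,-0.4],[165,117,22,0,0,-0.675,-0.4],[165,117,22,0,0,-0.675,-0.4]])

```text
clock: 1.1
tool_pos: [0.5669, -0.3438, 0.1988]
eef_rot: [-2.059, -2.371, -0.004]
contact_force: [-0.8, -0.6, -0.9]
opening: 0.0256
```

Run:
```python
from h import *
p,d,c=snap('wrist'); cv2.imwrite('pics/w1.png',cv2.resize(p,(800,600),interpolation=cv2.INTER_CUBIC))
X=cloud(d,c)
row([0.5635,-0.345,0.2],97.8)
for (u,v) in ((256,192),(256,300),(100,192),(400,192),(256,60)): print(u,v,X[v,u].round(3))
```

```text
shift [ 0.3 -1.6 -1. ] turn [-0.001 -0.002  0.006] F [-0.51 -0.35 -0.7 ] pos [ 0.5652 -0.345   0.199 ] t 1.15 op 0.0256
256 192 [ 0.568 -0.369 -0.   ]
256 300 [ 0.583 -0.482  0.022]
100 192 [ 0.414 -0.388  0.01 ]
400 192 [ 0.713 -0.348  0.   ]
256 60 [ 0.55  -0.245  0.009]
```

View pics/w1.png

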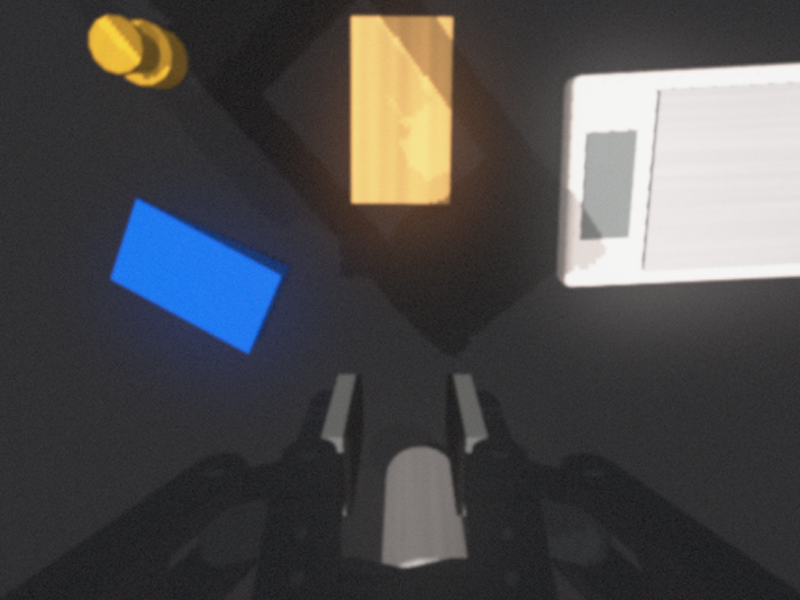

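The wrist view shows the wedge's thin end at (350–453,15) and its thick end at (350–451,204), square to the tool. The bottle is behind the fingers and the scale is to the right.

Run:
```python
from h import *
p,d,c=load('wrist')
f=192/np.tan(np.radians(c['vfov'])/2); R=cv2.Rodrigues(c['rvec'])[0]; C=-R.T@c['tvec']; print('cam',C.round(3))
def pt(u,v,z):
    u*=.64;v*=.64; r=R.T@np.array([(u-c['cx'])/f,(v-c['cy'])/f,1]); return (C+r*(z-C[2])/r[2])
t=[pt(350,15,.003),pt(453,15,.003)];k=[pt(350,204,.023),pt(451,204,.023)]
print(np.round(t+k,4)); a=(t[0]+t[1])/2;b=(k[0]+k[1])/2; w=(a-b)[:2]
print('len',np.linalg.norm(w),'width',np.linalg.norm(t[0]-t[1]),np.linalg.norm(k[0]-k[1]),'yaw',np.degrees(np.arctan2(w[1],w[0])),'centre',(a+b)/2,'thick end',b)
foot=np.array([.540,-.161]);u=w/np.linalg.norm(w);m=((a+b)/2)[:2]
print('along',(foot-m)@u,'lat',(foot-m)@np.array([-u[1],u[0]]))
row([b[0]-.035*u[0],b[1]-.035*u[1],.026],np.degrees(np.arctan2(w[1],w[0])))
```

```text
cam [ 0.556 -0.268  0.323]
[[ 0.5174 -0.2086  0.003 ]
 [ 0.5736 -0.2006  0.003 ]
 [ 0.5303 -0.3086  0.023 ]
 [ 0.5877 -0.3005  0.023 ]]
len 0.10084210984343667 width 0.056838907444618295 0.05796363244792388 yaw 97.68126311109737 centre [ 0.55224129 -0.25457995  0.013     ] thick end [ 0.55898067 -0.30454857  0.023     ]
along 0.09437644510982116 lat -0.0003766465165495201
shift [  5.6  -0.5 173. ] turn [-0.001 -0.002  0.008] F [-0.51 -0.35 -0.7 ] pos [ 0.5652 -0.345   0.199 ] t 1.15 op 0.0256
```

apply_moves(targets=[[5,-0.5,45,0,0,0.008,-0.4],[5,-0.5,90,0,0,0.008,-0.4],[5,-0.5,130,0,0,0.008,-0.4],[5,-0.5,158,0,0,0.008,-0.4],[5,-0.5,170,0,0,0.008,-0.4]])

```text
clock: 1.65
tool_pos: [0.5588, -0.342, 0.0272]
eef_rot: [-2.08, -2.346, 0.0]
contact_force: [-0.7, 0.4, 0.9]
opening: 0.0257
```

Run:
```python
from h import *
row([.559-.011*-.1337,-.3046-.011*.991,.028],97.7)
```

```text
shift [26.1  4.9 -0.7] turn [-0.005 -0.005 -0.015] F [-0.67  0.41  0.94] pos [ 0.5588 -0.342   0.0272] t 1.65 op 0.0257
```

apply_moves(targets=[[0,0,0,0,0,0,-0.4],[0,0,0,0,0,0,-0.4]])

```text
clock: 1.85
tool_pos: [0.5618, -0.344, 0.0322]
eef_rot: [2.082, 2.35, -0.0]
contact_force: [0.6, -0.5, 0.2]
opening: 0.0252
```

Run:
```python
from h import *
row([.559-.011*-.1337,-.3046-.011*.991,.028],97.7)
```

```text
shift [28.5  2.1  4.1] turn [ 0.001  0.001 -0.013] F [ 0.59 -0.54  0.17] pos [ 0.5618 -0.344   0.0322] t 1.85 op 0.0252
```

apply_moves(targets=[[6,2,5,0,0,-0.013,-0.4],[12,2,5,0,0,-0.013,-0.4],[18,2,5,0,0,-0.013,-0.4],[22,2,5,0,0,-0.013,-0.4],[25,2,5,0,0,-0.013,-0.4]])

```text
clock: 2.35
tool_pos: [0.5604, -0.3174, 0.0263]
eef_rot: [2.066, 2.366, -0.0]
contact_force: [-0.2, -0.8, -0.4]
opening: 0.0256
```

Run:
```python
from h import *
row([.559-.011*-.1337,-.3046-.011*.991,.028],97.7)
```

```text
shift [ 1.9  0.3 -1.7] turn [0.    0.    0.001] F [-0.24 -0.81 -0.36] pos [ 0.5604 -0.3174  0.0263] t 2.35 op 0.0256
```

apply_moves(targets=[[6,0.3,-1,0,0,0,-0.4],[13,0.3,-1,0,0,0,-0.4],[21,0.3,-1,0,0,0,-0.4],[29,0.3,-1,0,0,0,-0.4],[36,0.3,-1,0,0,0,-0.4]])

```text
clock: 2.85
tool_pos: [0.5556, -0.2815, 0.0269]
eef_rot: [-2.066, -2.366, -0.0]
contact_force: [0.9, -0.6, 1.5]
opening: 0.0254
```

apply_moves(targets=[[6,0,0,0,0,0,-0.4],[12,0,0,0,0,0,-0.4],[17,0,0,0,0,0,-0.4],[20,0,0,0,0,0,-0.4],[21,0,0,0,0,0,-0.4]])

```text
clock: 3.35
tool_pos: [0.5529, -0.2611, 0.0269]
eef_rot: [-2.066, -2.366, 0.0]
contact_force: [0.8, -1.0, 0.1]
opening: 0.0259
```

Run:
```python
from h import *
e=np.array([.559,-.3046])+.083*np.array([-.1337,.991])
row([*(e-.011*np.array([-.1337,.991])),.028],97.7)
snap('top'); p,d,c=snap('scene')
cv2.imwrite('pics/s2.png',cv2.resize(p[170:310,160:340],None,fx=4.2,fy=4.2,interpolation=cv2.INTER_CUBIC))
```

```text
shift [28.1  0.3 -1.1] turn [-0.    -0.     0.001] F [ 0.78 -1.02  0.12] pos [ 0.5529 -0.2611  0.0269] t 3.35 op 0.0259
```

View pics/s2.png

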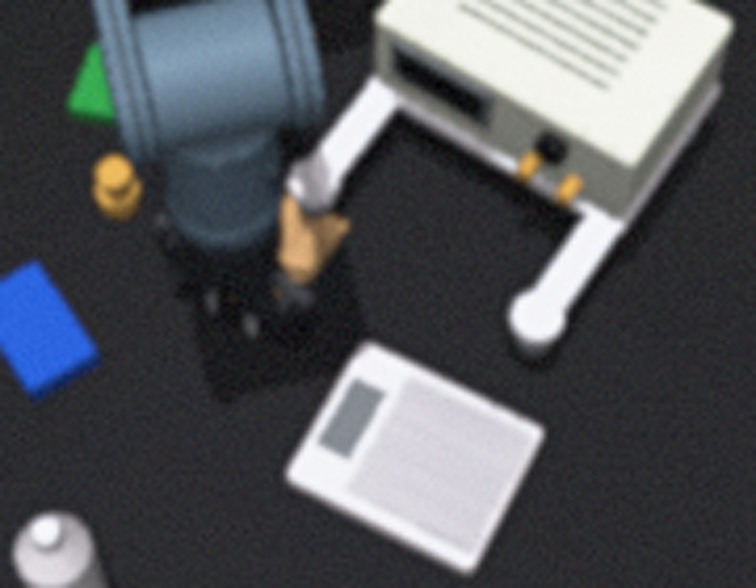

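The scene crop shows the wedge at (315,235) with its thin end under the cap at (315,185), going in straight. I'll continue slowly.

apply_moves(targets=[[4,0,-1,0,0,0,-0.4],[8,0,-1,0,0,0,-0.4],[12,0,-1,0,0,0,-0.4],[15,0,-1,0,0,0,-0.4],[17,0,-1,0,0,0,-0.4]])

```text
clock: 3.95
tool_pos: [0.5506, -0.2442, 0.0279]
eef_rot: [-2.066, -2.366, 0.0]
contact_force: [1.1, -0.3, -0.1]
opening: 0.0256
```

apply_moves(targets=[[1,0,0,0,0,0,-0.4],[2,0,0,0,0,0,-0.4],[3,0,0,0,0,0,-0.4],[4,0,0,0,0,0,-0.4],[5,0,0,0,0,0,-0.4]])

```text
clock: 4.45
tool_pos: [0.55, -0.2397, 0.0278]
eef_rot: [2.067, 2.366, -0.0]
contact_force: [1.0, -0.3, 0.3]
opening: 0.0261
```

apply_moves(targets=[[1,0,0,0,0,0,-0.4],[2,0,0,0,0,0,-0.4],[3,0,0,0,0,0,-0.4],[3,0,0,0,0,0,-0.4]])

```text
clock: 4.85
tool_pos: [0.5495, -0.2365, 0.0279]
eef_rot: [-2.066, -2.366, -0.0]
contact_force: [-0.0, 0.1, -0.5]
opening: 0.0258
```

apply_moves(targets=[[1,0,0,0,0,0,-0.4],[2,0,0,0,0,0,-0.4],[2,0,0,0,0,0,-0.4]])

```text
clock: 5.15
tool_pos: [0.5493, -0.2346, 0.0278]
eef_rot: [-2.066, -2.366, -0.0]
contact_force: [0.3, 0.5, -0.3]
opening: 0.0255
```

apply_moves(targets=[[1,0,0,0,0,0,-0.4],[2,0,0,0,0,0,-0.4],[2,0,0,0,0,0,-0.4]])

```text
clock: 5.45
tool_pos: [0.549, -0.2326, 0.0279]
eef_rot: [-2.066, -2.366, -0.0]
contact_force: [0.5, 0.2, -0.0]
opening: 0.0255
```

apply_moves(targets=[[1,0,0,0,0,0,-0.4],[2,0,0,0,0,0,-0.4],[2,0,0,0,0,0,-0.4]])

```text
clock: 5.75
tool_pos: [0.5487, -0.2306, 0.0278]
eef_rot: [-2.066, -2.366, -0.0]
contact_force: [0.0, 0.1, -0.3]
opening: 0.0254
```

Run:
```python
from h import *
p,d,c=snap('wrist'); cv2.imwrite('pics/w2.png',cv2.resize(p,(800,600),interpolation=cv2.INTER_CUBIC))
row([.549,-.2306,.028],97.7)
```

```text
shift [-0.   0.3 -0.2] turn [-0.    -0.     0.001] F [ 0.35 -0.24  0.23] pos [ 0.5487 -0.2306  0.0278] t 5.8 op 0.0257
```

View pics/w2.png

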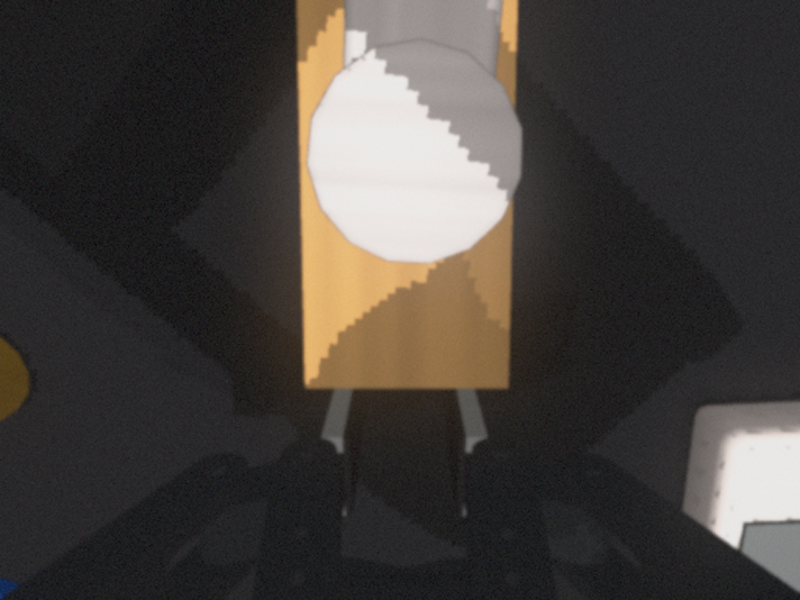

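The wrist view shows the cap centred at (415,151) and the wedge's thick end at (306–509,388), in contact with the fingers.

```bash
cat >> h.py <<'E'
def wp(u,v,z,n='wrist'):
    p,d,c=load(n); f=192/np.tan(np.radians(c['vfov'])/2); R=cv2.Rodrigues(c['rvec'])[0]; C=-R.T@c['tvec']
    r=R.T@np.array([(u*.64-c['cx'])/f,(v*.64-c['cy'])/f,1]); return C+r*(z-C[2])/r[2]
E
python3 - <<'E'
from h import *
a,b,cap=wp(306,388,.023),wp(509,388,.023),wp(415,151,.06)
print(a,b,cap); m=(a+b)[:2]/2; w=(b-a)[:2];w/=np.linalg.norm(w);u=np.array([-w[1],w[0]])
print('end->foot along',(cap[:2]-m)@u,'lat',(cap[:2]-m)@w,'yaw',np.degrees(np.arctan2(u[1],u[0])),'tcp to end',(m-np.array([.5487,-.2306]))@u)
E
```

```text
[ 0.52001081 -0.22356359  0.023     ] [ 0.57546492 -0.21602662  0.023     ] [ 0.54003444 -0.15641471  0.06      ]
end->foot along 0.0638404534387677 lat 0.0009025348339265747 yaw 97.73985178926429 tcp to end 0.010836031806174217
```

apply_moves(targets=[[1,0,0,0,0,0,-0.4],[2,0,0,0,0,0,-0.4],[2,0,0,0,0,0,-0.4]])

```text
clock: 6.1
tool_pos: [0.5485, -0.2287, 0.0278]
eef_rot: [2.066, 2.366, -0.0]
contact_force: [-0.5, -0.5, -0.9]
opening: 0.0253
```

apply_moves(targets=[[0.5,0,0,0,0,0,-0.4],[1,0,0,0,0,0,-0.4],[1,0,0,0,0,0,-0.4]])

```text
clock: 6.4
tool_pos: [0.5485, -0.2281, 0.0279]
eef_rot: [2.066, 2.366, -0.0]
contact_force: [0.6, -2.4, -1.0]
opening: 0.0255
```

apply_moves(targets=[[0.5,0,0,0,0,0,-0.4],[1,0,0,0,0,0,-0.4],[1,0,0,0,0,0,-0.4]])

```text
clock: 6.7
tool_pos: [0.5485, -0.2276, 0.028]
eef_rot: [2.066, 2.365, -0.001]
contact_force: [0.2, -5.4, -1.6]
opening: 0.0257
```

apply_moves(targets=[[0.5,0,0,0,0,0,-0.4],[1,0,0,0,0,0,-0.4],[1,0,0,0,0,0,-0.4]])

```text
clock: 7.0
tool_pos: [0.5485, -0.2273, 0.0281]
eef_rot: [2.065, 2.365, -0.002]
contact_force: [-0.5, -7.4, -2.2]
opening: 0.0257
```

Resistance rises to 7.4 N while the tool stalls, so the wedge is snug. Next I'll back off, lift and shut the fingers.

apply_moves(targets=[[-3,0,0,0,0,0,-0.4],[-8,0,0,0,0,0,-0.4],[-18,0,-10,0,0,0,-0.4],[-25,0,-50,0,0,0,-0.4],[-25,0,-95,0,0,0,-1]])

```text
clock: 7.5
tool_pos: [0.5506, -0.2512, 0.123]
eef_rot: [-2.065, -2.363, 0.0]
contact_force: [0.9, -0.6, -1.0]
opening: 0.0124
```

Run:
```python
from h import *
row([.540,-.1585,.120],97.7)
p,d,c=snap('wrist'); cv2.imwrite('pics/w3.png',cv2.resize(p,(800,600),interpolation=cv2.INTER_CUBIC))
```

```text
shift [93.3  1.9  3.2] turn [-0.003 -0.002 -0.   ] F [ 0.94 -0.56 -1.04] pos [ 0.5506 -0.2512  0.123 ] t 7.5 op 0.0124
```

View pics/w3.png

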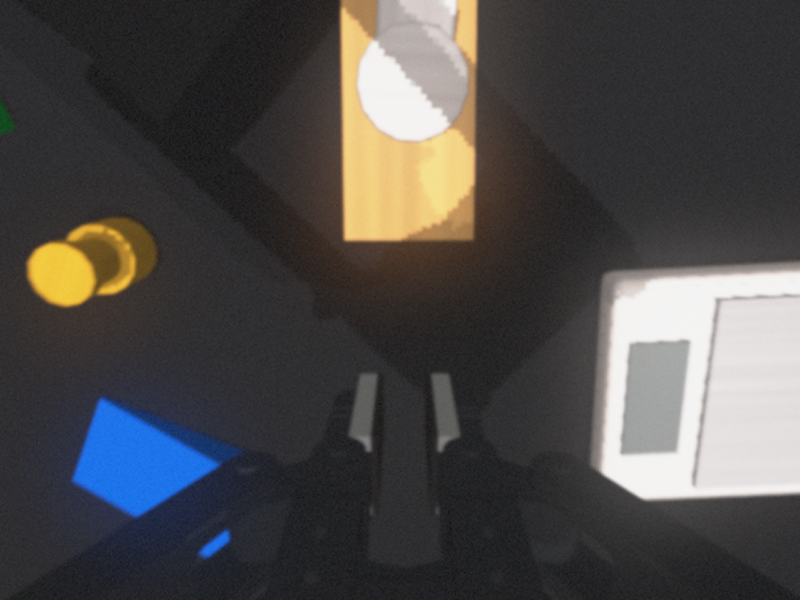

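Run:
```python
from h import *
a,b,cap=wp(344,240,.023),wp(475,240,.023),wp(412.5,82,.06)
m=(a+b)[:2]/2; w=(b-a)[:2];w/=np.linalg.norm(w);u=np.array([-w[1],w[0]])
print('cap',cap,'end->foot',(cap[:2]-m)@u,'lat',(cap[:2]-m)@w,'yaw',np.degrees(np.arctan2(u[1],u[0])))
row([cap[0],cap[1]-.001,.12],97.7)
```

```text
cap [ 0.54020453 -0.15745336  0.06      ] end->foot 0.06054977437232531 lat 0.0005515029093003598 yaw 97.70434032904392
shift [96.2 -1.7 11.7] turn [0.008 0.007 0.   ] F [ 2.39 -1.72  6.63] pos [ 0.5547 -0.2534  0.1324] t 7.55 op 0.0048
```

The thick end is now 60.5 mm from the foot, against a snug value of about 61. I'll move over the cap with the fingers shut.

apply_moves(targets=[[30,-1,5,0,0,0,-1],[60,-1.5,8,0,0,0,-1],[85,-1.7,10,0,0,0,-1],[96,-1.7,11,0,0,0,-1],[96,-1.7,11,0,0,0,-1]])

```text
clock: 8.05
tool_pos: [0.5369, -0.1547, 0.1123]
eef_rot: [-2.064, -2.368, -0.0]
contact_force: [-0.1, 0.7, 0.3]
opening: -0.0001
```

apply_moves(targets=[[0,0,0,0,0,0,-1],[0,0,0,0,0,0,-1]])

```text
clock: 8.25
tool_pos: [0.5374, -0.1571, 0.1121]
eef_rot: [2.067, 2.364, -0.0]
contact_force: [0.3, -0.8, -0.1]
opening: -0.0005
```

```bash
python3 -c "
from h import *
row([.5402,-.158,.084],97.7)"
```

```text
shift [-1.3  2.6 28.1] turn [ 0.001  0.001 -0.   ] F [ 0.28 -0.76 -0.08] pos [ 0.5374 -0.1571  0.1121] t 8.25 op -0.0005
```

apply_moves(targets=[[-1.3,2.6,8,0,0,0,-1],[-1.3,2.6,16,0,0,0,-1],[-1.3,2.6,24,0,0,0,-1],[-1.3,2.6,28,0,0,0,-1],[-1.3,2.6,28,0,0,0,-1]])

```text
clock: 8.75
tool_pos: [0.5389, -0.1564, 0.0826]
eef_rot: [-2.065, -2.364, 0.001]
contact_force: [0.4, 0.5, -0.5]
opening: 0.0
```

apply_moves(targets=[[0,0,1,0,0,0,-1],[0,0,2,0,0,0,-1],[0,0,3,0,0,0,-1],[0,0,3,0,0,0,-1]])

```text
clock: 9.15
tool_pos: [0.5396, -0.1566, 0.081]
eef_rot: [2.066, 2.366, 0.0]
contact_force: [0.3, -0.3, -1.0]
opening: -0.0
```

apply_moves(targets=[[0,0,1,0,0,0,-1],[0,0,2,0,0,0,-1],[0,0,2,0,0,0,-1]])

```text
clock: 9.45
tool_pos: [0.5397, -0.1567, 0.0791]
eef_rot: [2.066, 2.366, 0.0]
contact_force: [-0.7, 0.3, 1.4]
opening: 0.0004
```

Contact is starting at z ≈ 0.079, as expected. Now I'll press in small steps.

apply_moves(targets=[[0,0,1,0,0,0,-1],[0,0,1,0,0,0,-1],[0,0,1,0,0,0,-1]])

```text
clock: 9.75
tool_pos: [0.5398, -0.1567, 0.079]
eef_rot: [2.066, 2.366, 0.0]
contact_force: [-2.9, 1.4, 9.7]
opening: -0.0002
```

apply_moves(targets=[[0,0,1,0,0,0,-1],[0,0,1,0,0,0,-1],[0,0,1,0,0,0,-1]])

```text
clock: 10.05
tool_pos: [0.5397, -0.1567, 0.0789]
eef_rot: [2.066, 2.366, 0.0]
contact_force: [-5.9, 2.0, 16.6]
opening: 0.0002
```

apply_moves(targets=[[0,0,1,0,0,0,-1],[0,0,1,0,0,0,-1],[0,0,1,0,0,0,-1]])

```text
clock: 10.35
tool_pos: [0.5398, -0.1567, 0.0788]
eef_rot: [2.065, 2.365, 0.0]
contact_force: [-7.6, 2.6, 22.3]
opening: -0.0002
```

apply_moves(targets=[[0,0,1,0,0,0,-1],[0,0,1,0,0,0,-1],[0,0,1,0,0,0,-1],[0,0,1,0,0,0,-1],[0,0,1,0,0,0,-1]])

```text
clock: 10.85
tool_pos: [0.5397, -0.1568, 0.0786]
eef_rot: [2.065, 2.365, 0.0]
contact_force: [-9.4, 3.7, 28.9]
opening: -0.0001
```

apply_moves(targets=[[0,0,-3,0,0,0,-1],[0,0,-6,0,0,0,-1],[0,0,-12,0,0,0,-1],[0,0,-40,0,0,0,-1],[0,0,-85,0,0,0,-1]])

```text
clock: 11.35
tool_pos: [0.5376, -0.1557, 0.1577]
eef_rot: [-2.062, -2.36, 0.003]
contact_force: [1.3, -0.9, 0.3]
opening: -0.0001
```

apply_moves(targets=[[-40,0,-20,0,0,0,-1],[-80,0,-40,0,0,0,-1],[-100,0,-50,0,0,0,-1],[-100,0,-50,0,0,0,-1],[-100,0,-50,0,0,0,-1]])

```text
clock: 11.85
tool_pos: [0.5527, -0.2556, 0.2092]
eef_rot: [-2.067, -2.364, -0.0]
contact_force: [0.4, 0.8, -0.9]
opening: -0.0002
```

Run:
```python
from h import *
row([.54,-.1,.2],97.7)
p,d,c=snap('wrist'); cv2.imwrite('pics/w4.png',cv2.resize(p,(800,600),interpolation=cv2.INTER_CUBIC))
```

```text
shift [155.9   8.2   9.4] turn [-0.001 -0.001 -0.   ] F [ 0.37  0.85 -0.9 ] pos [ 0.5527 -0.2556  0.2092] t 11.85 op -0.0002
```

View pics/w4.png

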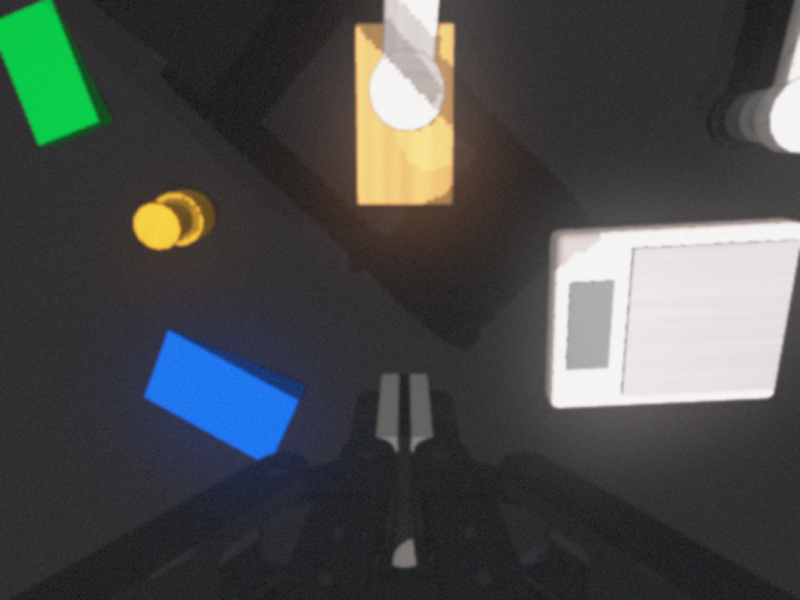

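The wedge is still under the foot: cap at (406,90), thick end at (357–453,205), thin end at y≈24. The scale, coupling and decoys stand as before. I'll make one numeric check, then hand in.

Run:
```python
from h import *
a,b,cap=wp(357,205,.023),wp(453.5,205,.023),wp(406.5,90,.06)
m=(a+b)[:2]/2; w=(b-a)[:2];w/=np.linalg.norm(w);u=np.array([-w[1],w[0]])
print('cap',cap,'end->foot',(cap[:2]-m)@u,'lat',(cap[:2]-m)@w)
print(ticket.job_done())
```

```text
cap [ 0.54018541 -0.15792482  0.06      ] end->foot 0.060573008923643354 lat 0.0005032948947693963
the job is handed in; nothing more can be done
None
```

The wedge is snug under the hanging foot, and the analyser held firm when I pressed on the cap. The job was handed in at about 12 s on the robot's clock.

- **Wedge:** I pushed it thin end first with both fingertips on the thick end until it resisted with about 7 N. I then backed off without lifting it.
- **Press check:** I pressed on the cap with the fingers shut, up to about 29 N. The tool sank only about 0.4 mm, where 2 to 4 N would rock it without the wedge. Pressing also put a sideways force of about 10 N on the tool. The cap's position measured the same to within 0.5 mm before and after.
- **Final position:** After I let go, the foot was 60.6 mm from the thick end, about 39 mm in from the thin end as specified. It was within about 0.5 mm of the wedge's centreline.
- **Bystanders:** The scale, coupling and look-alikes in the last view appeared undisturbed. The bottle and spanner were not checked again by measurement, but the tool never came near them. No check failed or disagreed.

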